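# Clear the seating nest and hold a power board in its corner

## Task

Two bits of scrap lie in the aluminium seating nest: first put both of them into the red scrap bin. Then lay the green board flat in the nest and press it snugly into the corner of the two blue stops, its white-dot corner in that corner and its edges flush against both stops. Finish while still holding it there: the fingers stay on the board and keep pushing it against both stops at once; leave the other things on the bench alone.

Things in the scene. Friction and masses are not known exactly. Their poses are not given: they have to be found in the camera images.
- nest: Seating nest fixed to the bench: aluminium plate 170 (its x) x 190 (its y) x 12 mm. Origin at the centre of its underside, on the bench top; z up; its upper face, on which boards lie, is 12 mm above the origin. It carries two blue stops that rise 10 mm above that face. Fixed. Plate and stops are slippery (friction about 0.2).
- back_stop: Blue bar fixed along the nest's +x edge, 12 x 160 x 10 mm, running along the nest's y from -68 to +92 mm. Its inner face, which looks to the nest's -x, is the plane x = +70 mm of the nest. Rigid. Origin and axes the same as nest.
- side_stop: Blue bar fixed along the nest's +y edge, 135 x 12 x 10 mm, running along the nest's x from -65 to +70 mm. Its inner face, which looks to the nest's -y, is the plane y = +80 mm of the nest. Rigid. Origin and axes the same as nest.
- nest_corner (a point): The inside corner where the faces of the two blue stops meet, at the level of the plate's upper face: (+70, +80, +12) mm in the nest's frame.
- board: Loose green circuit board, flat slab 70 (its x) x 90 (its y) x 8 mm, 0.22 kg. On its middle a black and yellow block, 40 along x, 30 along y, from 8 to 38 mm above the underside: grip it from above, closing along y. Parts up to 16 mm high only near the slab's corners. Origin: centre of the underside, z up. Seated, it is at (+35, +35, +12) mm in the nest's frame, axes parallel.
- board_corner (a point): The board's corner marked with a white dot of 15 mm, at the underside: (+35, +45, 0) mm in the board's frame.
- fin_scrap: Scrap: loose offcut of finned grey metal heat sink, 18 (its x) x 30 (its y) x 16 mm, 25 g. Origin at the centre of its underside, z up, lying on the nest's plate.
- plastic_scrap: Scrap: loose chunk of orange plastic terminal strip, 16 (its x) x 28 (its y, with a small broken lug 4 mm further at -y) x 14 mm, 15 g. Origin at the centre of its underside, z up, lying on the nest's plate.
- bin: Red open scrap bin, 120 (its x) x 130 (its y) x 55 mm high, walls and floor 4 mm, fixed to the bench. Origin at the centre of its underside, z up. It stands on one side of the nest, the board on the other: either may be left or right. A solid screen, 0.32 m high, closes the bench's left side (y = 0.49 m from the robot's axis).
- solder_spool: Bystander: loose reel of solder wire, 68 x 67 x 62 mm, standing at the front right. Leave it alone. Its origin is on its underside.
- clamp_meter: Bystander: loose red and black clamp meter lying at the right, 163 x 65 x 29 mm. Leave it alone. Its origin is at its underside.
- cell_9v: Bystander: loose black and copper-coloured 9 V block cell lying at the far left, 52 x 27 x 18 mm. Leave it alone. Its origin is at its underside.
There are look-alikes about, which are no part of the job. What is shaped like the board but purple is not meant.

How it is judged:
By the outcome, as a careful person would: the job done as asked, in the order asked, and still so for the second after the job is handed in, while the arm keeps its last pose, push and grip.
It also fails if it takes over 61 s, if anything falls off the work surface, if the arm or the gripper's body presses on something with over 40 N, if the wrist force passes 120 N, or if a joint passes its speed limit or range.

## Robot

A 6-joint arm with a two-finger parallel gripper is mounted at the origin on a cart in front of the work surface, level with it; the furniture and walls round the work are solid. World frame = base frame: x ahead of the robot, y to its left, z up, the work surface at z = 0. Lengths are in m, angles in rad, forces in N, time in s.
With the tool pointing down it reaches from about 0.3 to 0.875 m from the base axis. Payload 6.4 kg.
Tool frame: the origin (TCP) lies between the finger pads; the fingertips stand ctrl.tip_extent ahead of it and the grasp point (between the pads) is the TCP (ctrl.tip_extent is the distance from the TCP to the fingertips, in m); z points along the fingers, y is the line along which they close (so a half turn about z gives the same grasp; the last joint's range is limited). The gripper opens to 85 mm and grips with 20 to 120 N. Pads are 22 mm wide; open, the fingers measure 114 mm over their backs; the gripper's body (76 mm by 85 mm) begins 54 mm behind the grasp point. The pads swing forward as they close: fully open they stand 13 mm farther back than shut.
Start: joints at [1.007, 0.181, 1.607, -0, 1.354, -0.206], TCP at [0.201, 0.539, 0.25] pointing down, gripper open.
Joint ranges: [-2.99, 2.99], [-0.89, 2.07], [0.3, 2.58], [-1.14, 4.28], [0, 2.63], [-3.12, 3.12]. Speed limits (rad/s): [2.57, 2.57, 3.01, 3.14, 3.14, 3.14].

## Interface

Orientations are given as a unit quaternion [w, x, y, z].
In Python, from bench import ctrl gives the robot as it stands.
- The arm moves only by the tool send_rows, never from a script. Its arguments are lists of equal length, an entry for each row: "dr": the turn, a rotation vector about the tool's x, y, z in units of 6 degrees (1.0 is 6 degrees), a list of three; "xyz": the shift along the tool's x, y, z in cm, a list of three; "jaw": the opening in per cent of the stroke, from 0 (shut) to 100 (fully open). In form: {"dr": [[wx, wy, wz], ...], "xyz": [[dx, dy, dz], ...], "jaw": [jaw, ...]}. A call has exactly 8 rows; each row is the pose to reach, as a shift and turn from the pose commanded when the call began, along the tool's axes at that moment; what a row does not reach only later rows make up. A row lasts 1/8 s, in which the tool goes at most 62.5 mm and 10.7 degrees, less where a joint would pass 70% of its speed; a pose out of reach is approached as far as the arm can. A call with a gripper value outside its range is refused whole. The fingers move at their own pace and stop on an object; the grip force is fixed at half the most. Time passes only in rows, so rows that repeat a pose let the fingers close, or fill a call up. It gives the time, the measured TCP pose, the force, the opening and the grip force at its end, in the units of the state.
- ctrl.get_obs(): the state, without advancing time (a new reading comes with each control period).
- ctrl.camera(name): name is "side" or "top"; returns the picture (400x640x3 uint8, red, green, blue); there is no depth.
- ctrl.calibration(name): a dict with "camera_matrix" (3x3 intrinsics, pixels), "world_from_camera" (4x4, takes a point from camera to world coordinates). Camera axes: x right, y up, looking along -z (the intrinsics and any distortion apply to the point x, -y, -z); pixel columns grow to the right and rows downward; lengths in m; the calibration is good to about 2 mm. A picture is of the moment at which its call begins. calibration takes no time and is no camera call.
- ctrl.hand_in(): hands the job in; it is judged then, once.
The state is a dict: "time_s": time; "q": joint angles; "dq": joint speeds; "joint_efforts": joint torques, N m; "eef_pos": TCP position; "eef_rot": TCP orientation; "wrist_force": force on the tool from outside, world axes, zero at the start; "torque": the same for the moment, N m; "opening": opening from 0.0 (shut) to 1.0 (fully open); "grasp_force": force on a finger pad.
Only numpy, scipy, OpenCV 4.12 (cv2) and the standard library are available. Lean on these libraries where they do the work, as an engineer would, in place of code of your own. Each camera call takes 0.05 s, during which the arm holds its last target. There are 200 camera calls.

## Working session

There is one attempt and no reset: what is moved stays moved. The work goes in short steps, Python scripts to look and compute and a tool call to move; the robot and the scene stay as the last step left them, time stands still between calls to the robot, and variables do not carry over. Pictures are saved under pics/ and viewed, at most 10 in all, crops included, and the job is handed in when it is done.

Besides the shell and the picture viewer there is one more tool, called after "Emit:" in YAML: its name, and indented under it one key for each argument. send_rows: Moves the arm, as the interface text tells. Its arguments: {"type":"object","properties":{"dr":{"type":"array","items":{"type":"array","items":{"type":"number"}}},"xyz":{"type":"array","items":{"type":"array","items":{"type":"number"}}},"jaw":{"type":"array","items":{"type":"number"}}},"required":["dr","xyz","jaw"]}

```bash
mkdir -p pics; python3 - <<'E'
from bench import ctrl
import cv2,numpy as np
np.set_printoptions(precision=4,suppress=True)
for n in("top","side"):
    im=ctrl.camera(n);cv2.imwrite(f"pics/{n}0.png",cv2.cvtColor(im,cv2.COLOR_RGB2BGR))
    c=ctrl.calibration(n);print(n,{k:np.array(v) if not isinstance(v,str) else v for k,v in c.items()})
o=ctrl.get_obs();print({k:np.round(v,4) for k,v in o.items()},ctrl.tip_extent)
E
```

```text
top {'camera_matrix': array([[484.0753,   0.    , 321.0261],
       [  0.    , 484.0753, 195.2158],
       [  0.    ,   0.    ,   1.    ]]), 'world_from_camera': array([[-0.0143,  0.9958, -0.0906,  0.3704],
       [-0.9998, -0.0156, -0.0145, -0.0548],
       [-0.0158,  0.0904,  0.9958,  1.5341],
       [ 0.    ,  0.    ,  0.    ,  1.    ]])}
side {'camera_matrix': array([[499.8467,   0.    , 317.4447],
       [  0.    , 499.8467, 193.2778],
       [  0.    ,   0.    ,   1.    ]]), 'world_from_camera': array([[ 0.9573,  0.1053, -0.2691,  0.1168],
       [-0.2887,  0.3905, -0.8742, -1.2897],
       [ 0.0131,  0.9146,  0.4042,  0.6491],
       [ 0.    ,  0.    ,  0.    ,  1.    ]])}
{'time_s': np.float64(0.1), 'q': array([ 1.0067,  0.1815,  1.6079,  0.    ,  1.3538, -0.2063]), 'dq': array([-0.0005, -0.0039, -0.0016,  0.0009,  0.0024,  0.0003]), 'joint_efforts': array([  0.0008, -44.5877, -35.2238,  -0.0004,   0.0042,   0.    ]), 'eef_pos': array([0.2011, 0.5382, 0.2495]), 'eef_rot': array([-0.0003,  0.1779,  0.984 , -0.0007]), 'wrist_force': array([ 0.9802, -0.425 ,  0.5973]), 'torque': array([ 0.0451, -0.034 ,  0.0256]), 'grasp_force': np.float64(0.0), 'opening': np.float64(0.9986)} 0.019
```

View pics/top0.png

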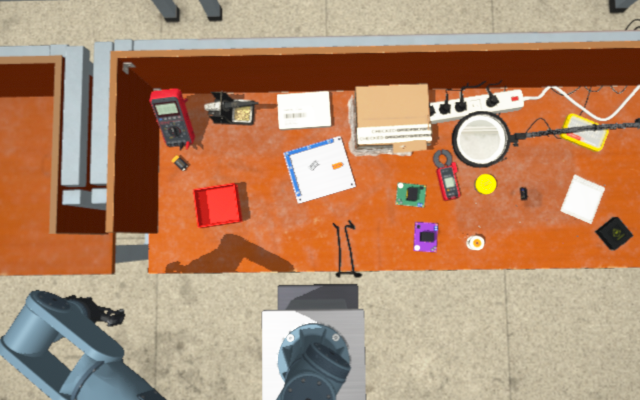

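View pics/side0.png

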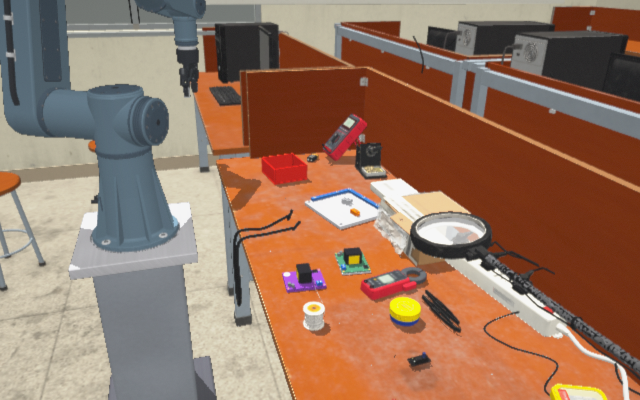

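```bash
python3 - <<'E'
import cv2
im=cv2.imread("pics/top0.png")
cv2.imwrite("pics/crop1.png",cv2.resize(im[125:265,275:465],None,fx=4.2,fy=4.2,interpolation=cv2.INTER_CUBIC))
s=cv2.imread("pics/side0.png")
cv2.imwrite("pics/crop2.png",cv2.resize(s[150:300,250:440],None,fx=4,fy=4,interpolation=cv2.INTER_CUBIC))
E
```

```text
(no output)
```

View pics/crop1.png

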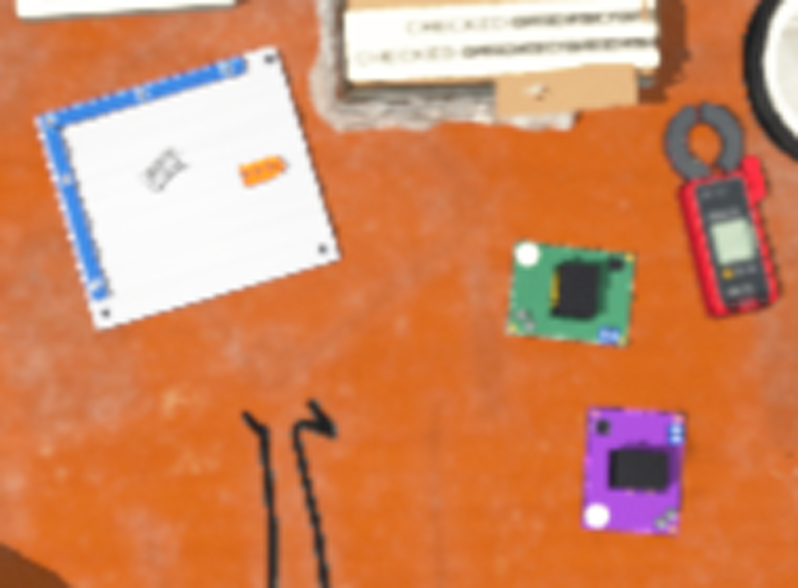

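View pics/crop2.png

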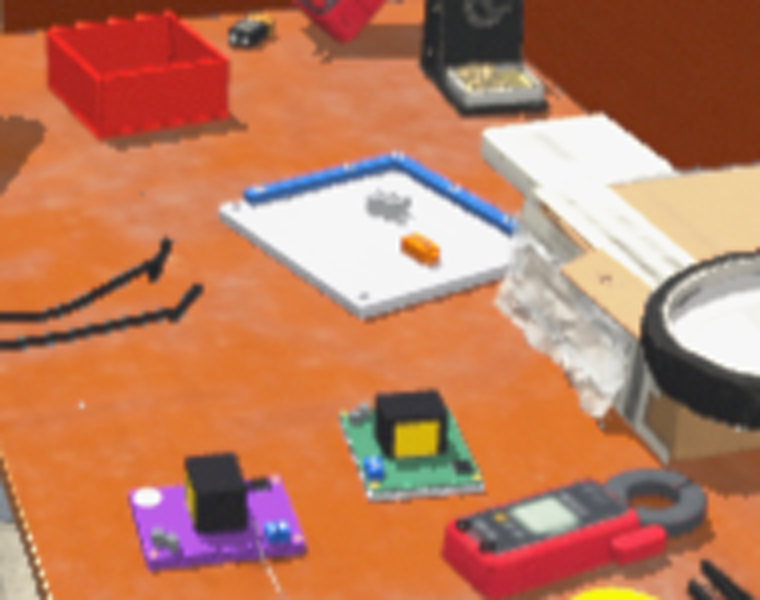

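Green board at top px (410,195), purple look-alike at (425,237) – by the description the green one, dot at its top-left (crop (527,253)). Scrap: grey at (314,165), orange at (337,166); bin (218,206), the red meter at (172,118) is no bin. The crops confirm the choice.

```bash
cat > h.py <<'E'
import cv2,numpy as np
from bench import ctrl
from scipy.spatial.transform import Rotation as R
np.set_printoptions(precision=4,suppress=True)
def ray(n,uv,z):
    c=ctrl.calibration(n);K=np.array(c["camera_matrix"]);T=np.array(c["world_from_camera"])
    uv=np.atleast_2d(uv).astype(float)
    d=(np.linalg.inv(K)@np.c_[uv,np.ones(len(uv))].T).T*[1,-1,-1]@T[:3,:3].T
    return T[:3,3]+d*((z-T[2,3])/d[:,2])[:,None]
def blob(m,near,r=60):
    n,l,s,c=cv2.connectedComponentsWithStats(m.astype(np.uint8))
    ok=[i for i in range(1,n) if np.hypot(*(c[i]-near))<r]
    i=max(ok,key=lambda i:s[i,4]);return (l==i),c[i],s[i,4]
def hsv(im): return [a.astype(int) for a in cv2.split(cv2.cvtColor(im,cv2.COLOR_RGB2HSV))]
def rect(n,m,z):
    p=cv2.findContours(m.astype(np.uint8),cv2.RETR_EXTERNAL,cv2.CHAIN_APPROX_NONE)[0]
    p=max(p,key=len)[:,0];w=ray(n,p,z)[:,:2].astype(np.float32)
    return cv2.minAreaRect(w*1000)
def go(xyz,ydeg=None):
    """ydeg: yaw of the closing line relative to world y; tool down"""
    o=ctrl.get_obs();q=o["eef_rot"];r=R.from_quat([q[1],q[2],q[3],q[0]])
    d=r.inv().apply(np.array(xyz)-o["eef_pos"])*100
    cur=np.degrees(np.arctan2(-r.as_matrix()[0,1],r.as_matrix()[1,1]))
    print("shift cm",d.round(2),"yaw now",cur.round(2),end=" ")
    if ydeg is not None:
        best=(ydeg-cur+90)%180-90
        t=R.from_euler('z',cur+best,degrees=True)*R.from_euler('x',180,degrees=True)
        if r.as_matrix()[1,1]>0: t=R.from_euler('z',cur+best+180,degrees=True)*R.from_euler('x',180,degrees=True)
        v=(r.inv()*t).as_rotvec();print("dr",(np.degrees(v)/6).round(2))
    print()
E
python3 - <<'E'
from h import *
im=cv2.cvtColor(cv2.imread("pics/top0.png"),cv2.COLOR_BGR2RGB);h,s,v=hsv(im)
blue=(h>95)&(h<125)&(s>110);green=(h>60)&(h<90)&(s>70);red=((h<5)|(h>174))&(s>180)&(v>90)
white=(s<60)&(v>100)
roi=np.zeros_like(h,bool);roi[130:206,280:360]=1
m,c,a=blob((blue|white|(s<90))&roi,(320,170));m=cv2.morphologyEx(m.astype(np.uint8),cv2.MORPH_OPEN,np.ones((3,3)))
r=rect("top",m,.012);print("nest",r,np.array(cv2.boxPoints(r)))
mb,c,a=blob(blue&roi,(305,160));r=rect("top",mb,.022);print("blue",r,np.array(cv2.boxPoints(r)))
pb=np.argwhere(mb)[:,::-1];w=ray("top",pb,.022);np.save("blue.npy",w)
mg,c,a=blob(green,(410,195));r=rect("top",mg,.008);print("board",r)
block=(v<60)&mg.__class__.__call__(mg) if 0 else None
roi2=np.zeros_like(h,bool);roi2[183:207,396:427]=1
mk,c,a=blob((v<75)&roi2,(412,194));r=rect("top",mk,.038);print("block",r,a)
md,c,a=blob((s<60)&(v>180)&roi2,(401,186));print("dot",ray("top",c,.008),a)
mr,c,a=blob(red,(218,206));r=rect("top",mr,.055);print("bin",r)
roi3=np.zeros_like(h,bool);roi3[155:180,300:350]=1
mo,c,a=blob((h<20)&(s>120)&roi3,(337,166));r=rect("top",mo,.026);print("orange",r,ray("top",c,.026),a)
mf,c,a=blob((v<215)&(s<60)&roi3,(314,165));r=rect("top",mf,.028);print("fin",r,ray("top",c,.028),a)
print(v[155:176,306:324])
E
```

```text
nest ((592.3729858398438, -27.421417236328125), (172.54818725585938, 192.858642578125), 15.624286651611328) [[ 483.3157   42.2087]
 [ 535.258  -143.5236]
 [ 701.4302  -97.0515]
 [ 649.488    88.6807]]
blue ((641.8355712890625, 49.25343322753906), (36.158973693847656, 80.7557144165039), 44.52542495727539) [[600.632   65.3626]
 [657.2599   7.7887]
 [683.0391  33.1443]
 [626.4112  90.7182]]
board ((507.7328796386719, -315.20654296875), (85.38854217529297, 64.88481903076172), 82.7351303100586)
block ((506.783447265625, -315.14398193359375), (28.835283279418945, 38.87358093261719), 82.60000610351562) 118
dot [[ 0.5375 -0.2833  0.008 ]] 27
bin ((480.3198547363281, 286.6549987792969), (121.46576690673828, 137.77598571777344), 7.6364521980285645)
orange ((602.4310302734375, -84.96531677246094), (14.042333602905273, 30.86587142944336), 17.647478103637695) [[ 0.6017 -0.0838  0.026 ]] 42
fin ((603.2316284179688, -10.666154861450195), (15.671553611755371, 24.588842391967773), 44.408775329589844) [[ 0.604  -0.0112  0.028 ]] 35
[[250 250 250 250 250 250 250 249 249 250 250 250 251 251 251 251 251 
[... 805 characters left out ...]
249 251 251 251 252 252]
 [252 248 241 234 205 204 227 228 207 200 239 250 252 252 252 252 251 251]
 [252 250 245 236 225 212 227 217 208 240 251 252 252 252 251 251 251 251]
 [251 251 250 245 226 224 219 186 232 251 252 252 252 252 251 251 251 251]
 [252 252 252 251 247 231 222 226 243 251 252 252 252 252 251 251 251 251]
 [252 252 252 252 252 251 251 251 251 252 252 252 251 251 251 251 251 251]
 [252 252 252 252 252 252 252 252 252 252 251 251 251 251 252 252 252 252]
 [252 252 252 252 252 252 251 251 251 251 252 252 252 252 252 252 252 252]
 [252 252 251 251 251 252 252 252 252 252 252 252 252 252 252 252 252 252]
 [251 251 251 251 252 252 252 252 252 252 252 252 252 252 252 252 252 251]]
```

```bash
python3 - <<'E'
from h import *
go([.4,.22,.43],-20);go([.602,-.085,.12],-72);go([.603,-.011,.12],-48)
E
```

```text
shift cm [-29.77 -22.87 -18.03] yaw now -20.5 dr [-0.01 -0.   -0.08]

shift cm [-59.38 -44.31  13.  ] yaw now -20.5 dr [-0.01  0.    8.58]

shift cm [-56.88 -37.35  12.99] yaw now -20.5 dr [-0.01  0.    4.58]
```

Emit:
send_rows:
  dr:
    - [0, 0, 0]
    - [0, 0, 0]
    - [0, 0, 0]
    - [0, 0, 1]
    - [0, 0, 2]
    - [0, 0, 3]
    - [0, 0, 4]
    - [0, 0, 5]
  xyz:
    - [0, 0, -6]
    - [0, 0, -12]
    - [0, 0, -18]
    - [-5, -3.7, -18]
    - [-10, -7.4, -18]
    - [-15, -11.1, -18]
    - [-20, -14.9, -18]
    - [-25, -18.6, -18]
  jaw: [50, 50, 50, 50, 50, 50, 50, 50]

```text
time_s: 1.1
eef_pos: [0.3709, 0.2751, 0.43]
eef_rot: [-0.0, 0.428, 0.904, -0.0]
wrist_force: [0.8, 0.9, -0.4]
opening: 0.496
grasp_force: 0.0
```

```bash
python3 - <<'E'
from h import *
go([.602,-.085,.12],-72);go([.602,-.085,.034],-72)
E
```

```text
shift cm [-42.5   -4.94  31.  ] yaw now -50.68 dr [-0.   -0.    3.55]

shift cm [-42.5   -4.93  39.6 ] yaw now -50.68 dr [-0.   -0.    3.55]
```

Emit:
send_rows:
  dr:
    - [0, 0, 0.5]
    - [0, 0, 1]
    - [0, 0, 1.5]
    - [0, 0, 2]
    - [0, 0, 2.5]
    - [0, 0, 3]
    - [0, 0, 3.5]
    - [0, 0, 3.5]
  xyz:
    - [-5.3, -0.6, 2]
    - [-10.6, -1.2, 5]
    - [-16, -1.8, 8]
    - [-21.3, -2.4, 11]
    - [-26.6, -3.1, 14]
    - [-32, -3.7, 17]
    - [-37.3, -4.3, 20]
    - [-42.5, -4.9, 23]
  jaw: [50, 50, 50, 50, 50, 50, 50, 50]

```text
time_s: 2.1
eef_pos: [0.6034, -0.0838, 0.1988]
eef_rot: [-0.0, 0.585, 0.811, -0.0]
wrist_force: [0.8, 0.8, -0.1]
opening: 0.495
grasp_force: 0.0
```

```bash
python3 - <<'E'
from h import *
go([.602,-.085,.034],-72)
E
```

```text
shift cm [-0.07 -0.17 16.48] yaw now -71.55 dr [-0.   -0.    0.08]
```

Emit:
send_rows:
  dr:
    - [0, 0, 0]
    - [0, 0, 0]
    - [0, 0, 0]
    - [0, 0, 0]
    - [0, 0, 0]
    - [0, 0, 0]
    - [0, 0, 0]
    - [0, 0, 0]
  xyz:
    - [0, 0, 6]
    - [0, 0, 12]
    - [0, 0, 15]
    - [0, 0, 16.4]
    - [0, 0, 16.4]
    - [0, 0, 16.4]
    - [0, 0, 16.4]
    - [0, 0, 16.4]
  jaw: [50, 50, 50, 50, 40, 0, 0, 0]

```text
time_s: 3.1
eef_pos: [0.6044, -0.0827, 0.0384]
eef_rot: [0.002, 0.584, 0.812, 0.001]
wrist_force: [-0.5, -0.4, 6.7]
opening: 0.159
grasp_force: 59.5
```

```bash
python3 - <<'E'
from h import *
go([.48,.287,.11],-72)
E
```

```text
shift cm [38.99 -0.04 -7.25] yaw now -71.49 dr [0.03 0.02 0.08]
```

Emit:
send_rows:
  dr:
    - [0, 0, 0]
    - [0, 0, 0]
    - [0, 0, 0]
    - [0, 0, 0]
    - [0, 0, 0]
    - [0, 0, 0]
    - [0, 0, 0]
    - [0, 0, 0]
  xyz:
    - [0, 0, -6]
    - [0, 0, -11]
    - [6, 0, -11]
    - [12, 0, -11]
    - [18, 0, -11]
    - [24, 0, -11]
    - [30, 0, -11]
    - [36, 0, -11]
  jaw: [0, 0, 0, 0, 0, 0, 0, 0]

```text
time_s: 4.1
eef_pos: [0.488, 0.2609, 0.1471]
eef_rot: [0.0, 0.584, 0.812, 0.001]
wrist_force: [1.5, 1.4, 0.6]
opening: 0.158
grasp_force: 58.7
```

```bash
python3 - <<'E'
from h import *
go([.48,.287,.07],-72)
E
```

```text
shift cm [2.73 0.05 7.71] yaw now -71.51 dr [0.01 0.   0.08]
```

Emit:
send_rows:
  dr:
    - [0, 0, 0]
    - [0, 0, 0]
    - [0, 0, 0]
    - [0, 0, 0]
    - [0, 0, 0]
    - [0, 0, -1]
    - [0, 0, -2]
    - [0, 0, -3]
  xyz:
    - [2.7, 0, 3]
    - [2.7, 0, 7]
    - [2.7, 0, 7]
    - [2.7, 0, 7]
    - [2.7, 0, 3]
    - [2.7, 0, -1]
    - [-3, 0, -1]
    - [-9, 0, -1]
  jaw: [0, 0, 45, 45, 45, 45, 45, 45]

```text
time_s: 5.1
eef_pos: [0.5194, 0.1728, 0.16]
eef_rot: [0.003, 0.448, 0.894, 0.002]
wrist_force: [0.1, -0.5, 0.9]
opening: 0.452
grasp_force: 0.0
```

```bash
python3 - <<'E'
from h import *
go([.603,-.011,.037],-48)
im=ctrl.camera("top");cv2.imwrite("pics/t1.png",cv2.cvtColor(im,cv2.COLOR_RGB2BGR))
h,s,v=hsv(im);m=(h>7)&(h<20)&(s>120);
print((m[160:172,328:345]).sum())
cv2.imwrite("pics/c3.png",cv2.resize(cv2.imread("pics/t1.png")[130:240,180:380],None,fx=4,fy=4,interpolation=cv2.INTER_CUBIC))
E
```

```text
shift cm [-19.69  -4.37  12.34] yaw now -53.22 dr [ 0.05  0.03 -0.87]

0
```

View pics/c3.png

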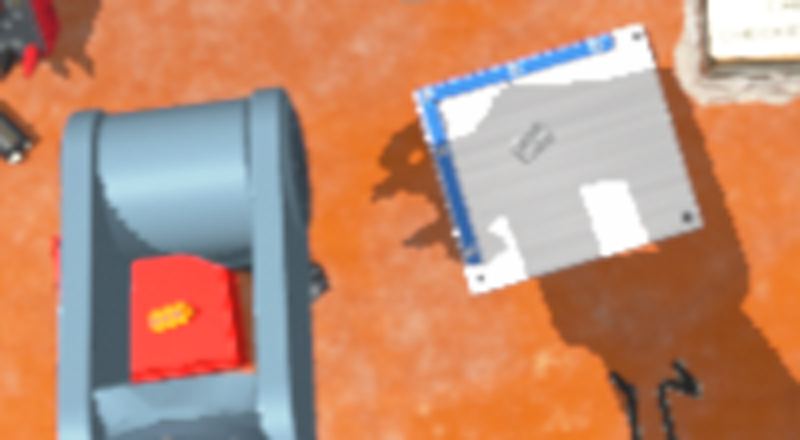

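The orange piece lies in the bin (crop (170,317)); the fin scrap is alone on the nest (crop (533,143)).

Emit:
send_rows:
  dr:
    - [0, 0, -0.9]
    - [0, 0, -0.9]
    - [0, 0, -0.9]
    - [0, 0, -0.9]
    - [0, 0, -0.9]
    - [0, 0, -0.9]
    - [0, 0, -0.9]
    - [0, 0, -0.9]
  xyz:
    - [-6, -1.3, 0]
    - [-12, -2.6, 1]
    - [-17, -3.8, 4]
    - [-19.6, -4.4, 7]
    - [-19.6, -4.4, 8]
    - [-19.6, -4.4, 8]
    - [-19.6, -4.4, 8]
    - [-19.6, -4.4, 8]
  jaw: [50, 50, 50, 50, 50, 50, 50, 50]

```text
time_s: 6.15
eef_pos: [0.5991, -0.0091, 0.0778]
eef_rot: [0.001, 0.407, 0.913, 0.0]
wrist_force: [0.3, -0.7, 0.1]
opening: 0.503
grasp_force: 0.0
```

```bash
python3 - <<'E'
from h import *
go([.603,-.011,.037],-46)
E
```

```text
shift cm [-0.39  0.15  4.08] yaw now -48.02 dr [ 0.01  0.02 -0.34]
```

Emit:
send_rows:
  dr:
    - [0, 0, 0]
    - [0, 0, 0]
    - [0, 0, 0]
    - [0, 0, 0]
    - [0, 0, 0]
    - [0, 0, 0]
    - [0, 0, 0]
    - [0, 0, 0]
  xyz:
    - [-0.4, 0.15, 2]
    - [-0.4, 0.15, 4]
    - [-0.4, 0.15, 4]
    - [-0.4, 0.15, 4]
    - [-0.4, 0.15, 4]
    - [-0.4, 0.15, 4]
    - [-0.4, 0.15, 4]
    - [-0.4, 0.15, -4]
  jaw: [50, 50, 50, 0, 0, 0, 0, 0]

```text
time_s: 7.15
eef_pos: [0.5975, -0.0111, 0.0934]
eef_rot: [-0.006, 0.408, 0.913, -0.001]
wrist_force: [0.6, -0.3, -0.2]
opening: 0.187
grasp_force: 59.5
```

```bash
python3 - <<'E'
from h import *
go([.48,.287,.15],-72)
E
```

```text
shift cm [30.1  11.11 -5.43] yaw now -48.12 dr [-0.09 -0.08  3.98]
```

Emit:
send_rows:
  dr:
    - [0, 0, 0]
    - [0, 0, 1]
    - [0, 0, 2]
    - [0, 0, 3]
    - [0, 0, 4]
    - [0, 0, 4]
    - [0, 0, 4]
    - [0, 0, 4]
  xyz:
    - [0, 0, -3.2]
    - [5.8, 2.1, -3.2]
    - [11.6, 4.2, -3.2]
    - [17.4, 6.4, -3.2]
    - [23.2, 8.5, -3.2]
    - [29, 10.7, -3.2]
    - [30.4, 11.1, -3.2]
    - [30.4, 11.1, 1]
  jaw: [0, 0, 0, 0, 0, 0, 0, 0]

```text
time_s: 8.15
eef_pos: [0.4843, 0.2905, 0.0917]
eef_rot: [0.002, 0.587, 0.809, 0.003]
wrist_force: [0.2, -0.2, -0.5]
opening: 0.191
grasp_force: 59.5
```

```bash
python3 - <<'E'
from h import *
go([.48,.287,.07],-72)
E
```

```text
shift cm [-0.2  -0.54  2.16] yaw now -71.94 dr [0.08 0.   0.01]
```

Emit:
send_rows:
  dr:
    - [0, 0, 0]
    - [0, 0, 0]
    - [0, 0, 0]
    - [0, 0, 0]
    - [0, 0, 0]
    - [0, 0, 0]
    - [0, 0, -1]
    - [0, 0, -2]
  xyz:
    - [0, -0.4, 2]
    - [0, -0.4, 2]
    - [0, -0.4, 2]
    - [0, -0.4, 2]
    - [0, -0.4, -2]
    - [0, -0.4, -7]
    - [-6, -0.4, -8]
    - [-12, -0.4, -8]
  jaw: [0, 45, 45, 45, 45, 45, 60, 60]

```text
time_s: 9.15
eef_pos: [0.5168, 0.1725, 0.172]
eef_rot: [0.002, 0.498, 0.867, 0.002]
wrist_force: [0.6, 0.1, -0.8]
opening: 0.603
grasp_force: 0.0
```

```bash
python3 - <<'E'
from h import *
go([.5075,-.315,.20],-7.3)
im=ctrl.camera("top");cv2.imwrite("pics/t2.png",cv2.cvtColor(im,cv2.COLOR_RGB2BGR))
cv2.imwrite("pics/c4.png",cv2.resize(cv2.imread("pics/t2.png")[130:240,180:380],None,fx=4,fy=4,interpolation=cv2.INTER_CUBIC))
E
```

```text
shift cm [-41.66 -25.34  -2.83] yaw now -59.77 dr [ 0.04  0.05 -8.74]
```

View pics/c4.png

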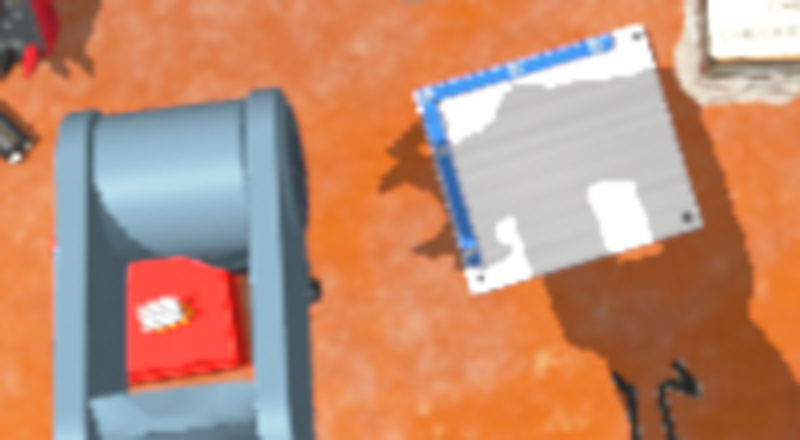

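Both scraps are in the bin (crop (160,313)) and the nest is empty. Now the board.

Emit:
send_rows:
  dr:
    - [0, 0, -1]
    - [0, 0, -2]
    - [0, 0, -3.2]
    - [0, 0, -4.4]
    - [0, 0, -5.6]
    - [0, 0, -6.8]
    - [0, 0, -8]
    - [0, 0, -8.7]
  xyz:
    - [-5.1, -3.1, 0]
    - [-10.2, -6.2, 0]
    - [-15.3, -9.3, 0]
    - [-20.4, -12.4, 0]
    - [-25.5, -15.5, 0]
    - [-30.6, -18.6, 0]
    - [-35.7, -21.7, 0]
    - [-40.8, -24.8, 0]
  jaw: [60, 60, 60, 60, 60, 60, 60, 60]

```text
time_s: 10.2
eef_pos: [0.5034, -0.3066, 0.17]
eef_rot: [0.001, 0.068, 0.998, -0.001]
wrist_force: [0.5, 0.5, 0.6]
opening: 0.599
grasp_force: 0.0
```

```bash
python3 - <<'E'
from h import *
go([.5075,-.315,.036],-7.3)
E
```

```text
shift cm [-0.5  -0.76 13.4 ] yaw now -7.78 dr [-0.01  0.02 -0.08]
```

Emit:
send_rows:
  dr:
    - [0, 0, 0]
    - [0, 0, 0]
    - [0, 0, 0]
    - [0, 0, 0]
    - [0, 0, 0]
    - [0, 0, 0]
    - [0, 0, 0]
    - [0, 0, 0]
  xyz:
    - [-0.5, -0.5, 4]
    - [-0.5, -0.5, 7]
    - [-0.5, -0.5, 7]
    - [-0.5, -0.5, 7]
    - [-0.5, -0.5, 7]
    - [-0.5, -0.5, 7]
    - [-0.5, -0.5, 7]
    - [-0.5, -0.5, 7]
  jaw: [60, 60, 60, 60, 60, 60, 60, 60]

```text
time_s: 11.2
eef_pos: [0.5076, -0.3099, 0.099]
eef_rot: [0.0, 0.069, 0.998, -0.0]
wrist_force: [-0.8, -0.7, -0.2]
opening: 0.602
grasp_force: 0.0
```

```bash
python3 - <<'E'
from h import *
go([.5075,-.315,.036],-7.3)
E
```

```text
shift cm [-0.05 -0.5   6.3 ] yaw now -7.89 dr [-0.   0.  -0.1]
```

Emit:
send_rows:
  dr:
    - [0, 0, -0.1]
    - [0, 0, -0.1]
    - [0, 0, -0.1]
    - [0, 0, -0.1]
    - [0, 0, -0.1]
    - [0, 0, -0.1]
    - [0, 0, -0.1]
    - [0, 0, -0.1]
  xyz:
    - [0, -0.5, 2]
    - [0, -0.5, 5]
    - [0, -0.5, 6.3]
    - [0, -0.5, 6.3]
    - [0, -0.5, 6.3]
    - [0, -0.5, 6.3]
    - [0, -0.5, 6.3]
    - [0, -0.5, 6.3]
  jaw: [60, 60, 60, 60, 0, 0, 0, 0]

```text
time_s: 12.2
eef_pos: [0.5075, -0.3154, 0.0369]
eef_rot: [0.001, 0.064, 0.998, -0.001]
wrist_force: [0.5, 0.7, 5.2]
opening: 0.338
grasp_force: 61.3
```

```bash
python3 - <<'E'
from h import *
c=np.array([.5924,-.0274]);a=np.radians(15.6);Rz=np.array([[np.cos(a),-np.sin(a)],[np.sin(a),np.cos(a)]])
for o in([35,35],[25,20]):print(o,c+Rz@np.array(o)/1000)
t=c+Rz@np.array([20,20])/1000
go([*t,.10],15.6)
E
```

```text
[35, 35] [0.6167 0.0157]
[25, 20] [ 0.6111 -0.0014]
shift cm [-5.83 32.26 -6.34] yaw now -7.3 dr [-0.01  0.01 -3.82]
```

Emit:
send_rows:
  dr:
    - [0, 0, 0]
    - [0, 0, 0]
    - [0, 0, -1]
    - [0, 0, -2]
    - [0, 0, -3]
    - [0, 0, -3.8]
    - [0, 0, -3.8]
    - [0, 0, -3.8]
  xyz:
    - [0, 0, -3]
    - [0, 0, -6.5]
    - [-1, 5.4, -6.5]
    - [-2, 10.8, -6.5]
    - [-3, 16.2, -6.5]
    - [-4, 21.6, -6.5]
    - [-5, 27, -6.5]
    - [-5.8, 32.2, -6.5]
  jaw: [0, 0, 0, 0, 0, 0, 0, 0]

```text
time_s: 13.2
eef_pos: [0.6053, -0.0009, 0.1004]
eef_rot: [-0.0, -0.135, 0.991, 0.0]
wrist_force: [0.6, -0.7, -0.8]
opening: 0.335
grasp_force: 60.5
```

Emit:
send_rows:
  dr:
    - [0, 0, 0]
    - [0, 0, 0]
    - [0, 0, 0]
    - [0, 0, 0]
    - [0, 0, 0]
    - [0, 0, 0]
    - [0, 0, 0]
    - [0, 0, 0]
  xyz:
    - [0, 0, 0]
    - [0, 0, 0]
    - [0, 0, 0]
    - [0, 0, 0]
    - [0, 0, 0]
    - [0, 0, 0]
    - [0, 0, 0]
    - [0, 0, 0]
  jaw: [0, 0, 0, 0, 0, 0, 0, 0]

```text
time_s: 14.2
eef_pos: [0.6053, -0.0028, 0.1008]
eef_rot: [-0.0, -0.135, 0.991, 0.0]
wrist_force: [-0.1, -0.2, -2.3]
opening: 0.333
grasp_force: 60.5
```

```bash
python3 - <<'E'
from h import *
c=np.array([.5924,-.0274]);a=np.radians(15.6);Rz=np.array([[np.cos(a),-np.sin(a)],[np.sin(a),np.cos(a)]])
t=c+Rz@np.array([20,20])/1000
o=ctrl.get_obs();print({k:o[k] for k in("eef_pos","wrist_force","torque","opening")})
go([*t,.05],15.6)
im=ctrl.camera("top");im2=ctrl.camera("side")
A=cv2.resize(im[130:220,270:370],None,fx=4,fy=4,interpolation=cv2.INTER_CUBIC)
B=cv2.resize(im2[150:240,290:390],None,fx=4,fy=4,interpolation=cv2.INTER_CUBIC)
cv2.imwrite("pics/c5.png",cv2.cvtColor(np.hstack([A,B]),cv2.COLOR_RGB2BGR))
E
```

```text
{'eef_pos': array([ 0.6053, -0.0028,  0.1008]), 'wrist_force': array([-0.0887, -0.1978, -2.2713]), 'torque': array([ 0.0094, -0.0228, -0.0006]), 'opening': 0.33344921544893114}
shift cm [-0.1  -0.02  5.08] yaw now 15.5 dr [ 0.   -0.   -0.02]
```

View pics/c5.png

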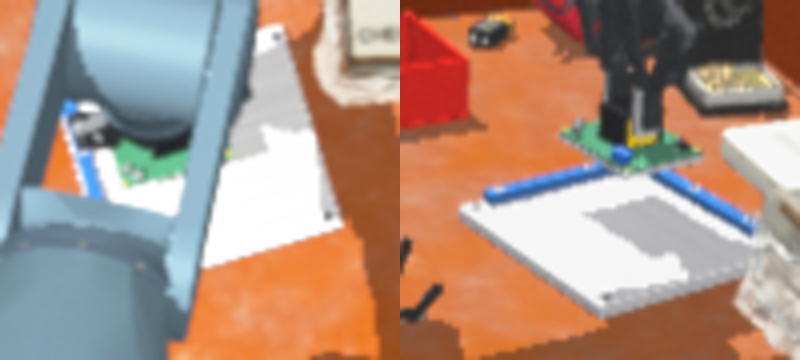

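The board hangs level in the grip (side crop (630,150)), dot corner toward the blue corner, which is right of the hidden top view; scene as expected. Lower it short of the stops.

Emit:
send_rows:
  dr:
    - [0, 0, 0]
    - [0, 0, 0]
    - [0, 0, 0]
    - [0, 0, 0]
    - [0, 0, 0]
    - [0, 0, 0]
    - [0, 0, 0]
    - [0, 0, 0]
  xyz:
    - [0, 0, 2]
    - [0, 0, 4]
    - [0, 0, 4.6]
    - [0, 0, 5]
    - [0, 0, 5.2]
    - [0, 0, 5.2]
    - [0, 0, 5.2]
    - [0, 0, 5.2]
  jaw: [0, 0, 0, 0, 0, 0, 0, 0]

```text
time_s: 15.3
eef_pos: [0.6055, -0.0029, 0.0491]
eef_rot: [0.0, -0.135, 0.991, -0.0]
wrist_force: [0.1, -1.3, -1.8]
opening: 0.337
grasp_force: 60.5
```

Emit:
send_rows:
  dr:
    - [0, 0, 0]
    - [0, 0, 0]
    - [0, 0, 0]
    - [0, 0, 0]
    - [0, 0, 0]
    - [0, 0, 0]
    - [0, 0, 0]
    - [0, 0, 0]
  xyz:
    - [0, 0, 0.1]
    - [0, 0, 0.2]
    - [-0.2, 0, 0.2]
    - [-0.4, 0, 0.2]
    - [-0.6, 0, 0.2]
    - [-0.8, 0, 0.2]
    - [-1, 0, 0.2]
    - [-1, 0, 0.2]
  jaw: [0, 0, 0, 0, 0, 0, 0, 0]

```text
time_s: 16.3
eef_pos: [0.6163, -0.0006, 0.0489]
eef_rot: [0.001, -0.135, 0.991, -0.001]
wrist_force: [-2.4, -0.3, 9.8]
opening: 0.332
grasp_force: 62.0
```

Emit:
send_rows:
  dr:
    - [0, 0, 0]
    - [0, 0, 0]
    - [0, 0, 0]
    - [0, 0, 0]
    - [0, 0, 0]
    - [0, 0, 0]
    - [0, 0, 0]
    - [0, 0, 0]
  xyz:
    - [-0.1, 0, 0]
    - [-0.2, 0, 0]
    - [-0.3, 0, 0]
    - [-0.4, 0, 0]
    - [-0.5, 0, 0]
    - [-0.6, 0, 0]
    - [-0.7, 0, 0]
    - [-0.7, 0, 0]
  jaw: [0, 0, 0, 0, 0, 0, 0, 0]

```text
time_s: 17.3
eef_pos: [0.6212, 0.0007, 0.0489]
eef_rot: [-0.001, -0.135, 0.991, -0.001]
wrist_force: [-11.2, -3.5, 16.3]
opening: 0.337
grasp_force: 62.8
```

Emit:
send_rows:
  dr:
    - [0, 0, 0]
    - [0, 0, 0]
    - [0, 0, 0]
    - [0, 0, 0]
    - [0, 0, 0]
    - [0, 0, 0]
    - [0, 0, 0]
    - [0, 0, 0]
  xyz:
    - [0, 0.2, 0]
    - [0, 0.4, 0]
    - [0, 0.6, 0]
    - [0, 0.8, 0]
    - [0, 1, 0]
    - [0, 1.2, 0]
    - [0, 1.3, 0]
    - [0, 1.3, 0]
  jaw: [0, 0, 0, 0, 0, 0, 0, 0]

```text
time_s: 18.3
eef_pos: [0.6182, 0.0113, 0.0489]
eef_rot: [-0.001, -0.135, 0.991, -0.002]
wrist_force: [-9.6, -10.7, 13.5]
opening: 0.337
grasp_force: 62.6
```

Emit:
send_rows:
  dr:
    - [0, 0, 0]
    - [0, 0, 0]
    - [0, 0, 0]
    - [0, 0, 0]
    - [0, 0, 0]
    - [0, 0, 0]
    - [0, 0, 0]
    - [0, 0, 0]
  xyz:
    - [0, 0.1, 0]
    - [0, 0.2, 0]
    - [0, 0.3, 0]
    - [0, 0.4, 0]
    - [0, 0.4, 0]
    - [0, 0.4, 0]
    - [0, 0.4, 0]
    - [0, 0.4, 0]
  jaw: [0, 0, 0, 0, 0, 0, 0, 0]

```text
time_s: 19.3
eef_pos: [0.6172, 0.0151, 0.0489]
eef_rot: [-0.001, -0.135, 0.991, -0.002]
wrist_force: [-9.0, -11.2, 14.3]
opening: 0.337
grasp_force: 62.6
```

```bash
python3 - <<'E'
from h import *
a=np.radians(15.6);Rz=np.array([[np.cos(a),-np.sin(a)],[np.sin(a),np.cos(a)]])
o=ctrl.get_obs();print("nest F",Rz.T@o["wrist_force"][:2],o["wrist_force"][2],"torque",o["torque"])
print("tcp in nest",Rz.T@(o["eef_pos"][:2]-[.5924,-.0274])*1000)
go([.6167,.0157,.049],15.6)
E
```

```text
nest F [-11.6896  -8.3651] 14.255241556514305 torque [-1.5126  1.5474  0.1478]
tcp in nest [35.2902 34.2774]
shift cm [ 0.03  0.07 -0.01] yaw now 15.51 dr [-0.04 -0.02 -0.01]
```

Emit:
send_rows:
  dr:
    - [0, 0, 0]
    - [0, 0, 0]
    - [0, 0, 0]
    - [0, 0, 0]
    - [0, 0, 0]
    - [0, 0, 0]
    - [0, 0, 0]
    - [0, 0, 0]
  xyz:
    - [0, 0.1, 0]
    - [0, 0.2, 0]
    - [0, 0.3, 0]
    - [0, 0.3, 0]
    - [0, 0.3, 0]
    - [0, 0.3, 0]
    - [0, 0.3, 0]
    - [0, 0.3, 0]
  jaw: [0, 0, 0, 0, 0, 0, 0, 0]

```text
time_s: 20.3
eef_pos: [0.6165, 0.0176, 0.0489]
eef_rot: [-0.001, -0.135, 0.991, -0.002]
wrist_force: [-8.5, -12.4, 12.8]
opening: 0.337
grasp_force: 62.5
```

```bash
cat > f.py <<'E'
from h import *
a=np.radians(15.6);Rz=np.array([[np.cos(a),-np.sin(a)],[np.sin(a),np.cos(a)]])
o=ctrl.get_obs();print("nest F",Rz.T@o["wrist_force"][:2],o["wrist_force"][2],"torque",o["torque"])
print("tcp in nest",Rz.T@(o["eef_pos"][:2]-[.5924,-.0274])*1000)
go([.6167,.0157,.049],15.6)
E
python3 f.py
```

```text
nest F [-11.5267  -9.6561] 12.838432648687984 torque [-1.8075  1.4716  0.2141]
tcp in nest [35.3121 36.8314]
shift cm [ 0.03 -0.19 -0.01] yaw now 15.52 dr [-0.04 -0.02 -0.01]
```

Emit:
send_rows:
  dr:
    - [0, 0, 0]
    - [0, 0, 0]
    - [0, 0, 0]
    - [0, 0, 0]
    - [0, 0, 0]
    - [0, 0, 0]
    - [0, 0, 0]
    - [0, 0, 0]
  xyz:
    - [0, 0.1, 0]
    - [0, 0.2, 0]
    - [0, 0.3, 0]
    - [0, 0.3, 0]
    - [0, 0.3, 0]
    - [0, 0.3, 0]
    - [0, 0.3, 0]
    - [0, 0.3, 0]
  jaw: [0, 0, 0, 0, 0, 0, 0, 0]

```text
time_s: 21.3
eef_pos: [0.6165, 0.0179, 0.0491]
eef_rot: [-0.0, -0.135, 0.991, -0.004]
wrist_force: [-8.7, -21.4, 12.0]
opening: 0.337
grasp_force: 62.2
```

```bash
python3 f.py
```

```text
nest F [-14.095  -18.2818] 11.959105092505878 torque [-3.5534  1.2208  0.1771]
tcp in nest [35.3473 37.1184]
shift cm [ 0.03 -0.21  0.02] yaw now 15.52 dr [-0.08 -0.01 -0.01]
```

Emit:
send_rows:
  dr:
    - [-0.1, 0, 0]
    - [-0.1, 0, 0]
    - [-0.1, 0, 0]
    - [-0.1, 0, 0]
    - [-0.1, 0, 0]
    - [-0.1, 0, 0]
    - [-0.1, 0, 0]
    - [-0.1, 0, 0]
  xyz:
    - [-0.1, 0, 0.1]
    - [-0.1, 0, 0.1]
    - [-0.1, 0, 0.1]
    - [-0.1, 0, 0.1]
    - [-0.1, 0, 0.1]
    - [-0.1, 0, 0.1]
    - [-0.1, 0, 0.1]
    - [-0.1, 0, 0.1]
  jaw: [0, 0, 0, 0, 0, 0, 0, 0]

```text
time_s: 22.3
eef_pos: [0.6166, 0.0176, 0.0489]
eef_rot: [-0.002, -0.135, 0.991, 0.0]
wrist_force: [-15.5, -22.3, 20.5]
opening: 0.333
grasp_force: 63.5
```

```bash
python3 f.py; python3 - <<'E'
from h import *
im=ctrl.camera("top");im2=ctrl.camera("side")
A=cv2.resize(im[130:220,270:370],None,fx=4,fy=4,interpolation=cv2.INTER_CUBIC)
B=cv2.resize(im2[160:250,290:390],None,fx=4,fy=4,interpolation=cv2.INTER_CUBIC)
cv2.imwrite("pics/c6.png",cv2.cvtColor(np.hstack([A,B]),cv2.COLOR_RGB2BGR))
E
```

```text
nest F [-20.9324 -17.3029] 20.50158811328848 torque [-4.1732  2.2147  0.2153]
tcp in nest [35.394  36.8249]
shift cm [ 0.04 -0.18 -0.01] yaw now 15.54 dr [ 0.01 -0.03 -0.01]
```

View pics/c6.png

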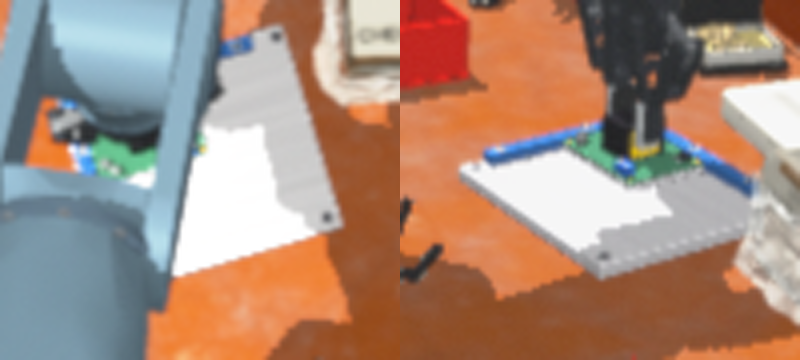

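The board lies level in the corner against both blue stops (side crop (635,155)). It is pushed with about 21 N and 17 N on the stops, and the twist is small, so its edges are flush.

```bash
python3 -c "
from bench import ctrl
print(ctrl.hand_in())"
```

```text
the job is handed in; nothing more can be done
None
```

I handed the job in at about 22 s: both scraps are in the red bin, and the gripper is still holding the green board flat in the blue corner, dot corner in. It pushes on the stops with about 21 N and 17 N. I judged the edges flush from the small twist at the wrist, since the arm hid part of the top view.

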